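Hang the slide carrier between its neighbours

ROBOT

A 6-joint arm with a two-finger parallel gripper is mounted at the origin on a cart in front of the work surface, level with it; the furniture and walls round the work are solid. World frame = base frame: x ahead of the robot, y to its left, z up, the work surface at z = 0. Lengths are in mm, angles in rad, forces in N, time in s.
With the tool pointing down it reaches from about 300 to 775 mm from the base axis. Payload 14.6 kg.
Tool frame: the origin (TCP) lies between the finger pads; the fingertips stand 25 mm ahead of it and the grasp point (between the pads) lies 6 mm ahead of it; z points along the fingers, y is the line along which they close (so a half turn about z gives the same grasp; the last joint's range is limited). The gripper opens to 94 mm and grips with 3 to 60 N. Pads are 16 mm wide; open, the fingers measure 119 mm over their backs; the gripper's body (75 mm by 177 mm) begins 78 mm behind the grasp point.
Start: joints at [1.095, 0.3, 1.521, -0, 1.321, -0.067], TCP at [218.626, 504.67, 230.446] pointing down, gripper open.
Joint ranges: [-3.03, 3.03], [-0.79, 2.21], [0.23, 2.52], [-1.04, 4.18], [0, 3.07], [-2.55, 2.55]. Speed limits (rad/s): [2.22, 2.22, 2.57, 3.14, 3.14, 3.14].

INTERFACE

Orientations are given as [roll, pitch, yaw] about the fixed x, y, z axes, in that order (R = Rz(yaw) Ry(pitch) Rx(roll)).
In Python, from cell import manip gives the robot as it stands. The module is installed in compiled form; this text tells all that it offers.
- The arm moves only by the tool step_arm, never from a script. Its argument "series" is one flat list of numbers, 5 for each row, row after row: the shift along the world's x, y, z in mm, then the turn about the world's z in rad, then the closure, from 0 (fully open) to 1 (shut). In form: [dx, dy, dz, spin, jaw, dx, dy, dz, spin, jaw, ...]. A call has 1 to 20 rows; each row shifts and turns the commanded pose from where the row before left it; what a row does not reach is not made up. A row lasts 1/8 s, in which the tool goes at most 62.5 mm and 10.7 degrees, less where a joint would pass 70% of its speed; a pose out of reach is approached as far as the arm can. A call is refused whole if a number of a shift passes 62.5 or a number of a turn 0.188, either way. A call with a gripper value outside its range is refused whole. The fingers move at their own pace and stop on an object; "squeeze" is the grip in N (left out, the last holds). Time passes only in rows, so rows that do not move let the fingers close. It gives the time, the measured TCP pose, the force, the opening and the grip force at its end, in the units of the state.
- manip.read_state(): the state, without advancing time (a new reading comes with each control period).
- manip.camera(name): name is "side" or "top" or "wrist"; returns (picture, depth): 480x640x3 uint8, blue, green, red; 480x640 float32, mm along the optical axis (not along the pixel's ray), 0 where there is no reading.
- manip.camera_info(name): a dict with "fovy" (degrees; the focal length in pixels is half the picture's height over the tangent of half this angle, whatever the lens; pixels are square), "cx", "cy" (the principal point, pixels), "eye" and "orientation" of the camera in the world. Camera axes: x right, y down, z forward; pixel columns grow to the right and rows downward; lengths in mm; the calibration is good to about 2 mm. A picture is of the moment at which its call begins: read the wrist's pose just before it. camera_info takes no time and is no camera call; for the wrist camera it gives the pose at the moment of the call.
- manip.sign_off(): hands the job in; it is judged then, once.
The state is a dict: "clock": time; "joints": joint angles; "qd": joint speeds; "effort": joint torques, N m; "eef_pos": TCP position; "eef_rot": TCP orientation; "wrist_force": force on the tool from outside, world axes, zero at the start; "moment": the same for the moment, N m; "finger_gap": finger opening in mm; "finger_force": force on a finger pad.
Only numpy, scipy, OpenCV 4.12 (cv2) and the standard library are available. Lean on these libraries where they do the work, as an engineer would, in place of code of your own. Each camera call takes 0.05 s, during which the arm holds its last target. There are 200 camera calls.

TASK

Take the slide carrier out of the slot block and lower it into the narrow gap between the two carriers hanging on the stand, its hook lip behind the empty middle hanger's bar. Press it down gently but firmly until its hook has pushed past the sprung roller and sits fully home on the bar, then let go. The two hanging carriers must stay hung and the things round about must be left alone.

Things in the scene. Friction and masses are not known exactly. Their poses are not given: they have to be found in the camera images.
- carrier: the slide carrier to hang: white plastic, 44 mm wide (y), 167 mm tall, 0.11 to 0.22 kg, standing in the slot block, leaning up to 3 degrees. Origin: straight below the handle's middle at the height of the underside; x points from the glass slide through the plate to the hook lip, z up. Plate and rails: z 0 to 79 mm, x -15 to -7 mm, full width, corners rounded 4 mm; above them a neck and hook 22 mm wide
- carrier_handle (a point): middle of the carrier's grey handle, 143 mm above its origin; axes as the carrier's. The handle is 12 mm thick (x), 24 mm wide (y) and reaches 28 mm below (to the hook's top) and 24 mm above this point. Grip it from above across the 12 mm, tightly (about 60 N), or it slips when pressed
- carrier_hook (a point): middle of the hook's roof, 110 mm above the carrier's origin; axes as the carrier's. The hook is an upside-down U, 14 mm wide inside, from the plate (x -7 mm) to the lip (x 7 mm). The lip is 5 mm thick, with a barb behind it (out to x 15 mm; square shoulder 10 mm, widest to 16 mm below the roof, then a ramp) and a 3 mm thick round tip (x 7 to 10 mm) 26.5 mm below the roof
- stand: fixed hanging stand, base 120 x 170 mm, white panel 150 mm high, its face 36 mm behind the bars. Origin: on the worktop below the middle bar; x points from the open front to the panel, y along the bars. Three hanger bars, 10 mm thick, 47 mm apart; axes of the outer two 135 mm high. A rest bar (front face x = -7 mm, 50 mm high) supports the plates from behind
- station (a point): fixed point of the stand, 135 mm above its origin, axes as the stand's. The empty middle hanger is clamped at a new height each time: its bar axis is 121 to 149 mm high (14 mm either way of this point; not measured, feel for it). Free bar length between its arms 28 mm. A carrier fully home has its origin 105 mm below the bar axis, x and y within 4 mm, same axes as the stand
- catch (a joint): sprung 8 mm roller behind the middle bar, moves with that hanger; value = m pushed back: 0 free, 0.0045 or more while a barb is pushed past, 0.001 to 0.002 when a released carrier is home (to 0.004 while held). The lip meets it about 25 mm before home and needs 3 to 9 N downwards; it snaps over the barb only in the last 4 mm; home is a hard stop. A push over 25 N is too much
- left_carrier: carrier of the same shape and axes, hanging loose on the left (+y) hanger, 47 mm from the middle, its origin 30 mm above the worktop
- right_carrier: carrier of the same shape and axes, hanging loose on the right (-y) hanger, 47 mm from the middle, its origin 30 mm above the worktop. About 50 mm are free between the two hanging carriers
- slot_block: fixed grey block, 70 x 90 mm, 54 mm high, with a slot 10.5 mm wide (x) and 48 mm long (y), floor 10 mm above the worktop, from which the carrier is lifted straight up. Origin: on the worktop under the carrier's handle
- coverslip_box: small blue box 48 x 64 x 20 mm, bystander; origin under its centre
- timer: white bench timer 54 x 62 x 69 mm, bystander; origin under its centre
- specimen_cup_2: specimen cup with blue lid, 62 x 62 x 64 mm, bystander; origin under its centre
- forceps: steel forceps 18 x 129 x 8 mm lying flat, bystander; origin under its centre

How it is judged:
By the outcome, as a careful person would: the job done as asked, in the order asked, and still so for the second after the job is handed in, with the robot touching nothing.
It also fails if it takes over 48 s, if anything falls off the work surface, if the arm or the gripper's body presses on something with over 40 N, if the wrist force passes 120 N, or if a joint passes its speed limit or range.

## Working session

There is one attempt and no reset: what is moved stays moved. The work goes in short steps, Python scripts to look and compute and a tool call to move; the robot and the scene stay as the last step left them, time stands still between calls to the robot, and variables do not carry over. Pictures are saved under pics/ and viewed, at most 10 in all, crops included, and the job is handed in when it is done.

Besides the shell and the picture viewer there is one more tool, called after ">>>" as a command line: name --argument value ..., lists and objects as JSON in quotes. step_arm: Moves the arm, as the interface text tells. Its arguments: {"type":"object","properties":{"series":{"type":"array"},"squeeze":{"type":"number"}},"required":["series"]}

```bash
mkdir -p pics
cat > h.py <<'E'
import numpy as np,cv2
from scipy.spatial.transform import Rotation as R
from cell import manip
def grab(n):
    i=manip.camera_info(n); p,d=manip.camera(n)
    return p,d,i
def pts(d,i):
    f=d.shape[0]/2/np.tan(np.radians(i['fovy'])/2)
    v,u=np.mgrid[:480,:640]
    c=np.stack([(u-i['cx'])/f*d,(v-i['cy'])/f*d,d],-1)
    return c@rot(i).T+np.array(i['eye'])
def rot(i):
    o=np.array(i['orientation'],float)
    return o if o.shape==(3,3) else R.from_euler('xyz',o).as_matrix()
E
python3 - <<'E'
from h import *
print(manip.read_state())
for n in ('side','top'):
    p,d,i=grab(n); print(n,i); cv2.imwrite(f'pics/{n}0.png',p); np.savez(f'{n}0.npz',p=p,d=d,P=pts(d,i))
E
```

```text
{'clock': 0.0, 'joints': array([ 1.09540677e+00,  3.00477401e-01,  1.52160464e+00,  1.51857374e-05,
        1.32066188e+00, -6.66400710e-02]), 'qd': array([-0.00055033,  0.00024775, -0.00075643, -0.00023176, -0.00013939,
       -0.00059974]), 'effort': array([-2.25498243e-04, -5.31809199e+01, -3.52744675e+01,  7.08105974e-02,
        2.44509632e-02, -8.13506813e-05]), 'eef_pos': array([218.51646317, 504.47327406, 229.87288178]), 'eef_rot': array([-3.14044492e+00, -9.13401843e-05,  2.73283935e+00]), 'wrist_force': array([ 0.72707022, -0.01023325, -0.41951128]), 'moment': array([-0.03949583, -0.05635322, -0.02655202]), 'finger_force': 0.0, 'finger_gap': 94.15893446370188}
side {'fovy': 44.177422856110155, 'cx': 304.37447390368055, 'cy': 235.27711046532303, 'eye': array([  87.57643788, -856.73943673,  725.44578344]), 'orientation': array([-2.11293171, -0.02478706, -0.51648071])}
top {'fovy': 50.36935646470324, 'cx': 322.5330269532871, 'cy': 241.40316101043013, 'eye': array([ 438.05999049,   16.27925954, 1381.39050561]), 'orientation': array([-3.04609905e+00,  1.02182374e-03, -1.54565737e+00])}
```

View pics/side0.png

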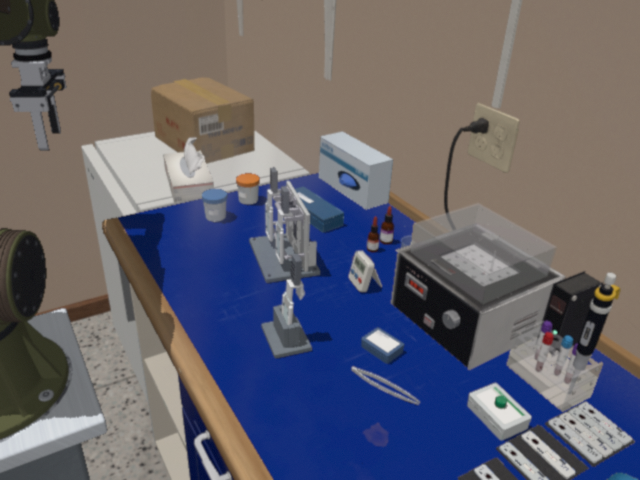

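View pics/top0.png

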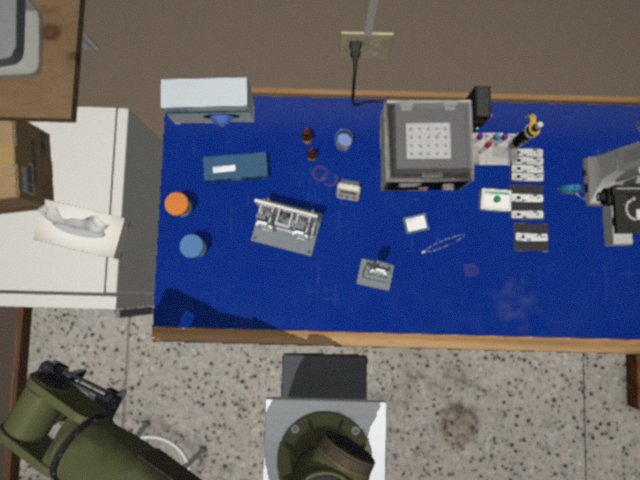

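The side view shows the stand at about (285,235) and the slot block with carrier at (290,325). The top view has the stand at (287,225) and the block at (376,273). Everything else is clear of both.

Run:
```python
from h import *
z=np.load('top0.npz'); P=z['P']; p=z['p'].astype(int)
for nm,(x0,x1,y0,y1) in dict(stand=(240,335,185,265),block=(345,405,240,300)).items():
    Q=P[y0:y1,x0:x1].reshape(-1,3); c=p[y0:y1,x0:x1].reshape(-1,3)
    notblue=(c[:,0]-c[:,2]<60)
    for lo,hi in ((4,22),(35,65),(70,118),(125,145),(145,175),(175,230)):
        m=(Q[:,2]>lo)&(Q[:,2]<hi)&notblue
        if m.sum()>5:
            q=Q[m]; r=cv2.minAreaRect(q[:,:2].astype(np.float32)); print(nm,lo,hi,m.sum(),q.mean(0).round(1),np.round(r[0],1),np.round(r[1],1),round(r[2],1))
```

```text
stand 4 22 1445 [588.7 118.1  11.6] [616.9 127.1] [188.8 136.7] 76.8
stand 35 65 220 [604.9 109.2  51.9] [618.4 115.2] [153.7  80.5] 74.4
stand 70 118 196 [606.5 117.6  96.3] [620.8 116. ] [158.3  79.4] 76.7
stand 125 145 467 [613.1 117.2 135.8] [612.4 117.3] [157.5  56.6] 76.7
stand 145 175 275 [626.7 115.  150.6] [613.3 117.9] [158.9  56. ] 77.7
stand 175 230 127 [596.2 121.9 194.1] [596.9 122.2] [117.5  12.5] 76.9
block 4 22 463 [ 479.9 -116.5    9.7] [ 484.5 -121.8] [90.7 69.8] 79.4
block 35 65 210 [ 482.4 -118.7   51.9] [ 484.7 -121.7] [68.3 30.7] 79.0
block 70 118 61 [ 489.8 -120.9   92. ] [ 498.8 -123.3] [42.6 31.5] 79.0
block 125 145 23 [ 494.8 -121.4  131.1] [ 497.3 -119.7] [25.9 12. ] 46.2
block 145 175 40 [ 499.9 -123.4  167.3] [ 501.4 -124.2] [24.5 12.7] 82.3
block 175 230 29 [ 502.8 -123.4  177. ] [ 502.4 -124.3] [21.8 11.2] 80.3
```

>>> step_arm --series '[20,-52,8,-0.114,0.4,20,-52,8,-0.114,0.4,20,-52,8,-0.114,0.4,20,-52,8,-0.114,0.4,20,-52,8,-0.114,0.4,20,-52,8,-0.114,0.4,20,-52,8,-0.114,0.4,20,-52,8,-0.114,0.4,20,-52,8,-0.114,0.4,20,-52,8,-0.114,0.4,20,-52,8,-0.114,0.4,20,-52,8,-0.1,0.4,0,0,0,0,0.4]'

```text
clock: 1.72
eef_pos: [459.1, -122.0, 325.9]
eef_rot: [-3.141, 0.0, 1.374]
wrist_force: [0.2, 0.6, -0.1]
finger_gap: 56.8
finger_force: 0.0
```

Run:
```python
from h import *
s=manip.read_state(); print(s['clock'],s['eef_pos'],s['eef_rot'],s['joints'])
p,d,i=grab('wrist'); print(i); cv2.imwrite('pics/w1.png',p); np.savez('w1.npz',p=p,d=d,P=pts(d,i))
```

```text
1.725 [ 459.05228551 -121.9895782   325.91351265] [-3.14050379e+00  1.14232518e-04  1.37388470e+00] [-3.36733319e-01  7.17330467e-02  1.57055476e+00 -2.65527645e-04
  1.50036717e+00 -1.39802801e-01]
{'fovy': 71.37270050317238, 'cx': 318.0254586996155, 'cy': 238.5082143729915, 'eye': array([473.23233183, -57.59509188, 480.63731119]), 'orientation': array([ 2.90900053e+00,  9.47709819e-04, -1.96573883e-01])}
```

View pics/w1.png

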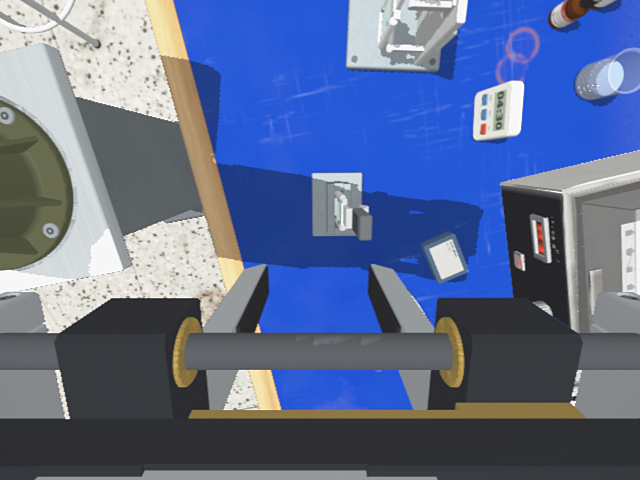

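The wrist view shows the block at (338,205), with the handle top at about (362,222). The stand is at the upper edge.

Run:
```python
from h import *
z=np.load('w1.npz'); P=z['P']; p=z['p'].astype(int)
Q=P[160:250,300:385].reshape(-1,3)
for lo,hi in ((5,16),(48,60),(72,84),(105,118),(118,172),(172,182)):
    m=(Q[:,2]>lo)&(Q[:,2]<hi)&(Q[:,0]>420)
    if m.sum()>8:
        q=Q[m];r=cv2.minAreaRect(q[:,:2].astype(np.float32));print(lo,hi,m.sum(),q.mean(0).round(1),np.round(r[0],1),np.round(r[1],1),round(r[2],1))
```

```text
5 16 1537 [ 482.2 -112.9   10.4] [ 487.4 -125. ] [90.1 69.2] 78.6
48 60 695 [ 485.1 -120.3   54.2] [ 487.6 -124.6] [67.9 29.7] 79.1
72 84 46 [ 487.2 -121.5   76.8] [ 486.8 -121.8] [40.2  4.4] 74.4
105 118 47 [ 497.6 -121.9  110.5] [ 499.8 -119.6] [33.8 16.6] 26.3
118 172 382 [ 498.4 -122.6  140.5] [ 502.1 -126.2] [23.4 23.7] 79.4
172 182 340 [ 504.3 -126.7  176.3] [ 504.5 -126.9] [23.8 12.2] 79.9
```

>>> step_arm --series '[23,-2,0,0.01,0.4,22,-3,-20,0,0.4,0,0,-50,0,0.4,0,0,-50,0,0.4,0,0,-30,0,0.4,0,0,-16,0,0.4,0,0,0,0,0.7,0,0,0,0,1,0,0,0,0,1,0,0,0,0,1,0,0,0,0,1]' --squeeze 60

```text
clock: 3.15
eef_pos: [502.9, -124.2, 160.8]
eef_rot: [-3.139, -0.0, 1.389]
wrist_force: [-10.7, 2.3, 14.8]
finger_gap: 13.0
finger_force: 59.7
```

>>> step_arm --series '[0,0,8,0,1,0,0,12,0,1,0,0,20,0,1,0,0,20,0,1,0,0,30,0,1,0,0,30,0,1,0,0,0,0,1]'

```text
clock: 4.03
eef_pos: [504.1, -124.5, 282.0]
eef_rot: [3.138, 0.0, 1.389]
wrist_force: [0.1, -0.1, -2.1]
finger_gap: 11.7
finger_force: 60.0
```

Run:
```python
from h import *
s=manip.read_state(); print(s['clock'],s['eef_pos'],s['eef_rot'],s['wrist_force'],s['moment'])
for n in('wrist','side','top'):
    p,d,i=grab(n); np.savez(n+'2.npz',p=p,d=d,P=pts(d,i)); 
    if n=='wrist': a=p
    if n=='side': b=cv2.resize(p[180:360,220:340],(320,480),interpolation=cv2.INTER_CUBIC)
cv2.imwrite('pics/m2.png',cv2.resize(np.hstack([a,b]),(800,400)))
```

```text
4.025 [ 504.12045867 -124.49848519  282.03234311] [3.13817379e+00 3.96888234e-04 1.38875073e+00] [ 0.11643297 -0.09157947 -2.12928811] [-0.05099328  0.04678555  0.02484915]
```

View pics/m2.png

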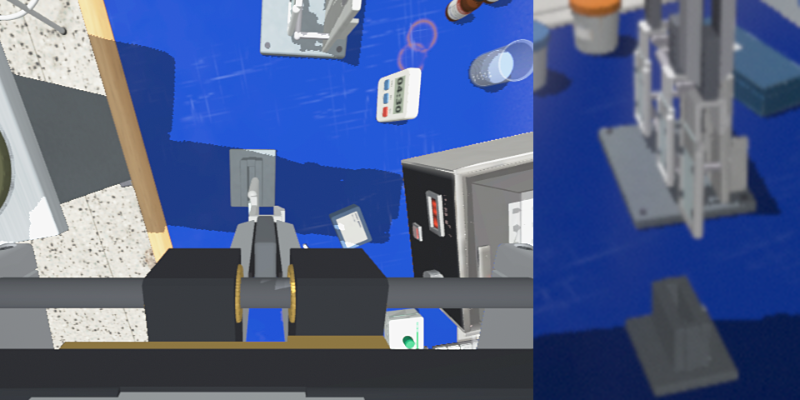

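The carrier is free of the block and held square at the wrist, at (262,215) in the combined picture. The side crop shows it hanging vertically under the fingers. Next I measure its lean and its offset from the TCP.

Run:
```python
from h import *
s=manip.read_state(); t=s['eef_pos']; a=s['eef_rot'][2]-np.pi/2
X=np.array([np.cos(a),np.sin(a)]);Y=np.array([-X[1],X[0]])
for n in('wrist2','side2','top2'):
    P=np.load(n+'.npz')['P'].reshape(-1,3); q=P-t; L=np.c_[q[:,:2]@X,q[:,:2]@Y,P[:,2]]
    for lo in range(120,270,10):
        m=(L[:,2]>lo)&(L[:,2]<=lo+10)&(abs(L[:,0])<35)&(abs(L[:,1])<45)
        if m.sum()>10: k=L[m]; print(n,lo,m.sum(),'x',np.percentile(k[:,0],[2,50,98]).round(1),'y',np.percentile(k[:,1],[2,50,98]).round(1))
P=np.load('wrist2.npz')['P']
# stand in wrist view
p=np.load('wrist2.npz')['p'].astype(int);Q=P[0:90,300:450].reshape(-1,3)
for lo,hi in ((5,16),(125,145),(145,160),(185,215)):
    m=(Q[:,2]>lo)&(Q[:,2]<hi)
    if m.sum()>8:
        q=Q[m];r=cv2.minAreaRect(q[:,:2].astype(np.float32));print(lo,hi,m.sum(),np.round(r[0],1),np.round(r[1],1),round(r[2],1))
```

```text
wrist2 140 17 x [-11.3  -7.2  -4.4] y [16.1 18.4 18.7]
wrist2 150 22 x [-11.1  -5.6  -4.2] y [ 7.3 17.5 18.8]
wrist2 160 50 x [-10.7  -4.3  -4.2] y [-13.9   5.8  18.9]
wrist2 170 21 x [-11.5  -7.9  -4.7] y [16.4 18.2 18.9]
wrist2 180 23 x [-11.   -6.8  -4.4] y [15.4 18.3 19. ]
wrist2 190 56 x [-11.1  -4.4  -4.3] y [-5.  14.5 18.9]
wrist2 200 90 x [-11.7  -8.8  -4.7] y [10.1 16.6 18.8]
wrist2 210 156 x [-10.8  -7.3  11.8] y [ 1.6  9.6 15.1]
wrist2 220 88 x [-9.  10.5 17.1] y [3.5 7.8 8.2]
wrist2 230 107 x [-9.  12.8 17.1] y [-0.4  7.7  8.2]
wrist2 240 205 x [-9.2  2.8 14.2] y [3.7 7.5 9. ]
wrist2 250 123 x [-7.1  2.2 11.4] y [7.1 8.8 9.3]
wrist2 260 338 x [-13.8   2.1  18.4] y [7.2 8.8 9.3]
side2 130 54 x [-15.3 -13.7  -9.7] y [-26.2  -8.5  15.9]
side2 140 53 x [-15.5 -13.4  -9. ] y [-27.2  -7.3  18.7]
side2 150 55 x [-15.2 -13.5  -7. ] y [-26.4  -9.5  16. ]
side2 160 61 x [-15.2 -13.2  -7.3] y [-26.   -7.9  16.8]
side2 170 59 x [-15.  -13.2  -8.2] y [-26.3 -11.4  16.6]
side2 180 53 x [-15.3 -13.2  -8.7] y [-25.6 -13.3  12. ]
side2 190 56 x [-15.6 -13.3  -8.3] y [-26.3 -13.4  13.3]
side2 200 70 x [-14.9 -13.   -8.3] y [-26.1 -12.6  16.6]
side2 210 76 x [-13.6 -10.5  10.9] y [-21.4 -10.8   9.2]
side2 220 83 x [-12.6   6.9  15.4] y [-15.9 -11.1   6.1]
side2 230 66 x [-12.5  -9.3  11.4] y [-15.4 -12.2   6.7]
side2 240 100 x [-12.1  -5.3  11.5] y [-15.8 -11.9   5.2]
side2 250 57 x [-10.   -1.1  10. ] y [-16.5 -13.9  -5.2]
side2 260 113 x [-17.9  -3.4  16.1] y [-16.1 -10.4  -0.6]
5 16 4621 [597.3  67.8] [ 69.2 120.1] 76.9
125 145 223 [617.8  40.6] [ 6.4 18.7] 10.9
145 160 161 [620.3  36.6] [9.8 8.3] 77.7
```

>>> step_arm --series '[4,16,15,0,1,6,36,15,0,1,7,40,0,-0.01,1,8,40,0,-0.01,1,8,40,0,-0.01,1,8,40,0,-0.01,1,7,30,0,-0.008,1,6,16,0,0,1,0,0,0,0,1,0,0,0,0,1]'

```text
clock: 5.42
eef_pos: [557.6, 132.9, 310.5]
eef_rot: [-3.142, 0.0, 1.34]
wrist_force: [1.0, -0.6, -1.7]
finger_gap: 11.7
finger_force: 60.0
```

```bash
cat > look.py <<'E'
from h import *
import sys
k=sys.argv[1]
s=manip.read_state(); t=s['eef_pos']; a=s['eef_rot'][2]-np.pi/2; print(s['clock'],t,s['eef_rot'],s['wrist_force'],np.degrees(a))
for n in('wrist','side','top'):
    p,d,i=grab(n); np.savez(n+k+'.npz',p=p,d=d,P=pts(d,i),t=t,a=a)
    if n=='wrist': w=p
    if n=='side': b=cv2.resize(p[130:310,220:340],(320,480),interpolation=cv2.INTER_CUBIC)
cv2.imwrite(f'pics/m{k}.png',cv2.resize(np.hstack([w,b]),(800,400)))
E
python3 look.py 3
```

```text
5.425 [557.56032134 132.92233871 310.529378  ] [-3.14154513e+00  2.27108719e-04  1.34023260e+00] [ 0.95471822 -0.62827175 -1.65549936] -13.210328520258766
```

View pics/m3.png

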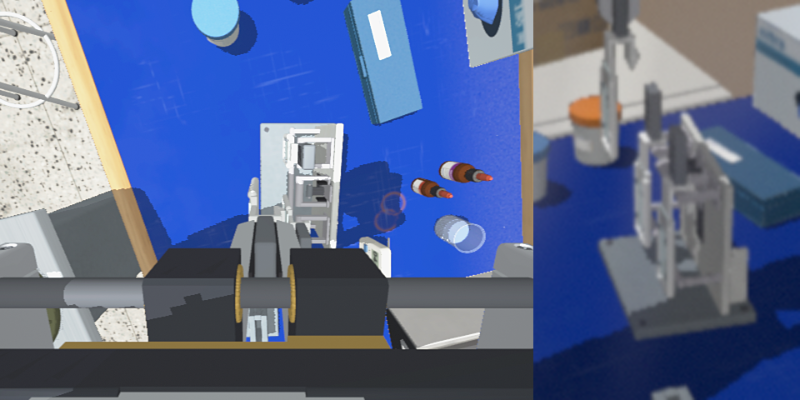

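The carrier is held in front of the stand. In the wrist half, the left hanging carrier's handle is at about (308,155), the middle bar near (318,190), and our carrier at (255,200). The side crop shows it clear and vertical.

```bash
cat > rel.py <<'E'
from h import *
import sys
k=sys.argv[1]
for n in ('wrist','top','side'):
    z=np.load(n+k+'.npz'); P=z['P'].reshape(-1,3);t=z['t'];a=float(z['a'])
    X=np.array([np.cos(a),np.sin(a)]);Y=np.array([-X[1],X[0]]);q=(P-t)[:,:2]; L=np.c_[q@X,q@Y,P[:,2]]
    def rep(nm,x0,x1,y0,y1,lo,hi):
        m=(L[:,0]>x0)&(L[:,0]<x1)&(L[:,1]>y0)&(L[:,1]<y1)&(L[:,2]>lo)&(L[:,2]<hi)
        if m.sum()>8:
            g=L[m]; r=cv2.minAreaRect(g[:,:2].astype(np.float32)); print(n,nm,m.sum(),'x',np.percentile(g[:,0],[1,50,99]).round(1),'y',np.percentile(g[:,1],[1,50,99]).round(1),'z',np.percentile(g[:,2],[1,50,99]).round(1),'ang',round(r[2],1))
    zb=t[2]-151
    rep('base',-60,120,-120,120,6,14)
    rep('paneltop',60,95,-120,120,147,153)
    rep('Lhandle',20,60,30,65,192,202)
    rep('Rhandle',20,60,-65,-30,192,202)
    rep('bar',28,52,-12,6,115,158)
    rep('heldplate',-22,0,-35,30,zb+5,zb+76)
    rep('heldhook',-20,24,-35,30,zb+85,zb+112)
E
python3 rel.py 3
```

```text
wrist base 4071 x [-5.7 20.7 84.2] y [-68.3   6.8  80.4] z [10.2 12.4 13.9] ang 89.8
wrist paneltop 1347 x [76.8 82.6 87.2] y [-68.3   5.6  74.7] z [147.2 150.2 152. ] ang 0.0
wrist Lhandle 461 x [37.3 42.8 49. ] y [31.7 43.8 54.7] z [192.9 197.2 199.2] ang 0.2
wrist Rhandle 201 x [37.4 43.1 49.4] y [-49.4 -42.9 -38.1] z [192.4 197.  198.9] ang 1.5
wrist bar 169 x [38.9 42.8 48.5] y [-11.7  -2.8   5.8] z [128.7 132.7 135.2] ang 0.7
wrist heldplate 225 x [-13.   -7.3  -5.5] y [-12.1  17.7  19.2] z [167.6 206.9 235.2] ang 11.0
wrist heldhook 253 x [-11.8   9.6  16. ] y [0.1 7.9 8.5] z [244.9 258.7 271.2] ang 86.2
top base 487 x [ -8.6  27.  110.3] y [-86.2 -60.1   6.2] z [ 6.5 10.7 13.9] ang 84.3
top paneltop 78 x [75.9 80.9 84.8] y [-79.6 -43.1 -12.8] z [147.1 149.1 152.8] ang 89.0
top Rhandle 52 x [34.8 40.5 46.6] y [-59.6 -48.8 -36.9] z [192.9 196.2 201.4] ang 89.0
side base 1320 x [ -8.6  28.3 106.8] y [-91.3 -36.8  78.1] z [ 6.5 12.1 13.9] ang 0.3
side paneltop 161 x [74.6 79.9 85.2] y [-83.3  -9.   73.9] z [147.3 150.1 152.3] ang 0.5
side Lhandle 37 x [34.9 39.7 46.8] y [30.2 39.8 55.5] z [192.1 196.8 199. ] ang 2.4
side Rhandle 46 x [35.  40.  46.8] y [-64.  -53.6 -39.4] z [192.2 196.9 199.5] ang 86.5
side bar 19 x [36.7 39.7 45.4] y [-11.3  -1.6   5.1] z [127.  132.4 135.3] ang 76.0
side heldplate 248 x [-15.9 -13.6  -8.2] y [-27.7 -20.   16. ] z [166.  200.1 234.1] ang 1.5
side heldhook 129 x [-13.1   0.3  14.3] y [-17.7 -12.6   6.7] z [244.6 256.9 270.9] ang 3.9
```

>>> step_arm --series '[10,-2.4,0,0,1,20,-4.6,0,0,1,9.8,-2.3,0,0,1,0,0,0,0,1,0,0,-15,0,1,0,0,-15,0,1,0,0,-10,0,1,0,0,0,0,1]'

```text
clock: 6.58
eef_pos: [597.1, 124.4, 269.5]
eef_rot: [-3.14, 0.001, 1.341]
wrist_force: [-0.5, -0.1, -1.2]
finger_gap: 12.3
finger_force: 60.0
```

```bash
python3 look.py 4
python3 - <<'E'
import cv2,numpy as np
w=np.load('wrist4.npz')['p'];s=np.load('side4.npz')['p']
cv2.imwrite('pics/c4.png',np.hstack([cv2.resize(w[130:290,240:400],(480,480),interpolation=2),cv2.resize(s[160:300,240:333],(319,480),interpolation=2)]))
E
sed -i "s/rep('paneltop'.*/pass/;s/20,60,/-20,20,/;s/rep('bar'.*/rep('Lplate',-30,0,24,80,35,100);rep('Rplate',-30,0,-80,-24,35,100)/" rel.py; python3 rel.py 4|grep -v base
```

```text
6.575 [597.07902833 124.39314957 269.4564966 ] [-3.14008619e+00  5.91963285e-04  1.34087565e+00] [-0.46780403 -0.14542424 -1.19600895] -13.173484520963946
wrist Lhandle 630 x [-3.   3.1  8.6] y [30.6 43.  54.4] z [194.8 197.2 198.7] ang 0.5
wrist Lplate 88 x [-11.7  -3.5  -0.2] y [47.2 62.6 72.7] z [45.3 54.3 98.1] ang 71.5
wrist Rplate 67 x [-7.4 -5.1 -3.7] y [-43.7 -30.  -25. ] z [36.1 58.1 98.5] ang 89.8
wrist heldplate 302 x [-13.   -6.   -0.8] y [-19.6  16.   19.1] z [125.4 151.5 194.1] ang 14.8
wrist heldhook 251 x [-11.2   9.4  16. ] y [0.1 8.  8.4] z [203.9 217.8 230.2] ang 84.8
top Rhandle 31 x [-4.9  1.1  6.3] y [-60.4 -54.  -46.1] z [192.7 196.6 200.3] ang 87.6
top Rplate 37 x [-14.6 -12.6  -0.5] y [-78.4 -66.3 -48.4] z [36.5 56.3 99.4] ang 87.7
top heldplate 28 x [-15.5 -14.   -0.1] y [-22.3 -15.5  -2.5] z [124.  149.2 194. ] ang 84.8
side Lhandle 9 x [-5.2 -4.4  6.3] y [30.5 45.1 49.4] z [193.6 196.2 198.5] ang 33.7
side Rhandle 47 x [-5.1  0.1  6.2] y [-64.7 -56.1 -40.4] z [192.3 197.  198.8] ang 86.4
side Lplate 103 x [-14.  -12.4  -2.1] y [24.3 46.5 61.9] z [35.7 61.9 98.5] ang 3.2
side Rplate 232 x [-14.4 -11.9  -0.6] y [-75.7 -67.5 -32.6] z [35.9 64.1 99.1] ang 0.5
side heldplate 253 x [-15.5 -13.5  -0.5] y [-27.9 -12.9  16.8] z [124.2 159.4 193.9] ang 89.5
side heldhook 124 x [-13.4  -7.1  13.8] y [-17.2 -11.9   5.5] z [203.8 217.  230.1] ang 1.8
```

View pics/c4.png

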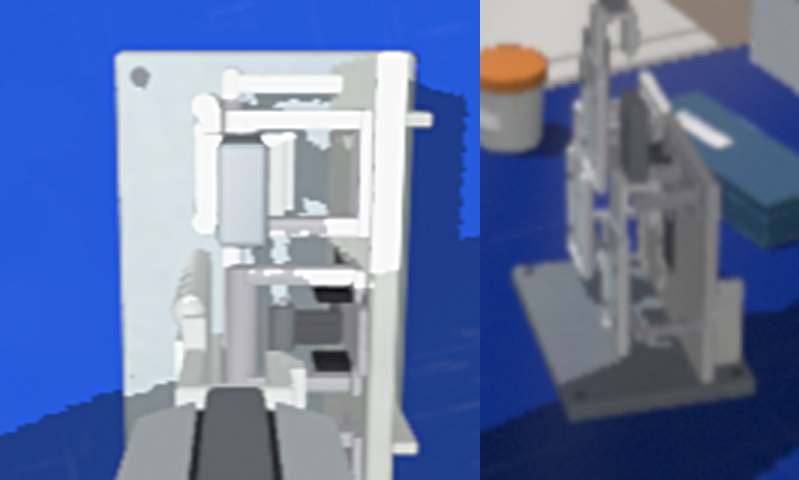

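The wrist crop shows the held carrier in line with the middle bar at (240,330), between the neighbours, with the plate in front of the bar. The side crop shows it parallel to the hanging ones. I'll nudge y slightly and keep lowering.

>>> step_arm --series '[-0.1,-0.6,-6,0,1,0,0,-8,0,1,0,0,-8,0,1,0,0,-8,0,1,0,0,-8,0,1,0,0,-8,0,1,0,0,-4,0,1,0,0,0,0,1]'

```text
clock: 7.72
eef_pos: [597.3, 123.8, 220.2]
eef_rot: [-3.141, 0.0, 1.341]
wrist_force: [0.4, -0.3, -1.9]
finger_gap: 11.8
finger_force: 60.0
```

```bash
python3 look.py 5
python3 - <<'E'
import cv2,numpy as np
w=np.load('wrist5.npz')['p'];s=np.load('side5.npz')['p']
cv2.imwrite('pics/c5.png',np.hstack([cv2.resize(w[130:290,240:400],(480,480),interpolation=2),cv2.resize(s[160:300,240:333],(319,480),interpolation=2)]))
E
python3 rel.py 5|grep -v base
```

```text
7.725 [597.2682999  123.76318888 220.19481471] [-3.14117613e+00  1.14920507e-04  1.34075326e+00] [ 0.39450023 -0.2838527  -1.94651962] -13.180496558104648
wrist Lhandle 958 x [-3.1  2.3  8.2] y [31.8 43.6 54.8] z [195.1 197.2 198.7] ang 89.7
wrist Rhandle 113 x [-3.   2.4  8.5] y [-61.5 -59.1 -57.1] z [195.3 197.3 198.8] ang 0.8
wrist Lplate 95 x [-12.1  -2.6  -0.7] y [51.3 63.5 73.6] z [51.6 54.1 93.8] ang 57.8
wrist Rplate 17 x [-6.2 -5.  -3.8] y [-30.4 -29.3 -24.7] z [36.1 49.4 53.1] ang 61.2
wrist heldplate 337 x [-12.9  -6.2  -0.3] y [-11.8  17.1  27. ] z [ 89.4 128.6 144.6] ang 10.7
wrist heldhook 258 x [-11.4   9.3  16.1] y [0.  7.9 8.4] z [154.7 168.5 181. ] ang 87.7
top Rhandle 27 x [-5.5  0.7  5.8] y [-60.6 -54.8 -47.7] z [192.5 195.9 199.9] ang 13.0
top Rplate 35 x [-15.  -12.5  -0.1] y [-77.6 -67.2 -50.4] z [35.7 54.2 93.2] ang 86.7
top heldplate 21 x [-15.9 -13.7  -1.3] y [-22.5 -18.4  -6.2] z [ 78.7 126.5 143.8] ang 13.9
side Rhandle 44 x [-5.3 -0.2  5.9] y [-64.9 -53.  -39.5] z [193.4 196.6 199.1] ang 85.8
side Lplate 96 x [-14.4 -12.8  -7.6] y [24.1 48.  61.9] z [35.7 65.3 99.6] ang 0.0
side Rplate 243 x [-14.6 -12.4  -1.4] y [-77.4 -63.1 -25.1] z [35.8 65.5 99. ] ang 0.9
side heldplate 249 x [-15.7 -13.6  -0.9] y [-34.3  -9.6  27.8] z [ 74.9 112.3 144.6] ang 87.9
side heldhook 64 x [-13.3 -11.4   2. ] y [-19.7 -11.9  27.5] z [155.3 168.5 180.6] ang 84.6
```

View pics/c5.png

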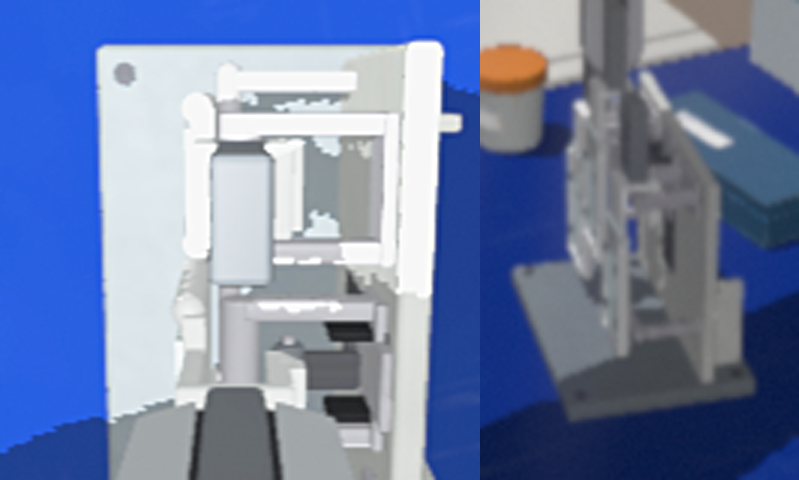

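The carrier's plate is now between the neighbours and the bar sits inside the hook's mouth, plate at (195,370), bar at (235,340) and lip at (285,370). Nothing is touching.

>>> step_arm --series '[0.4,-0.1,-4,0,1,0,0,-4,0,1,0,0,-4,0,1,0,0,-3,0,1,0,0,0,0,1]'

```text
clock: 8.5
eef_pos: [597.6, 123.7, 205.2]
eef_rot: [-3.141, 0.0, 1.341]
wrist_force: [-0.6, 0.0, -1.5]
finger_gap: 11.7
finger_force: 60.0
```

>>> step_arm --series '[0,0,-2,0,1,0,0,-2,0,1,0,0,-1,0,1,0,0,0,0,1]'

```text
clock: 9.0
eef_pos: [597.7, 123.7, 200.4]
eef_rot: [-3.141, 0.0, 1.341]
wrist_force: [0.4, 0.9, -1.0]
finger_gap: 11.8
finger_force: 60.0
```

>>> step_arm --series '[0,0,-2,0,1,0,0,-1,0,1,0,0,-1,0,1,0,0,0,0,1]'

```text
clock: 9.5
eef_pos: [597.5, 123.7, 196.3]
eef_rot: [-3.141, 0.0, 1.341]
wrist_force: [-2.5, 0.1, -1.2]
finger_gap: 11.5
finger_force: 60.0
```

>>> step_arm --series '[0,0,-2,0,1,0,0,-1,0,1,0,0,0,0,1]'

```text
clock: 9.88
eef_pos: [597.2, 123.8, 193.5]
eef_rot: [-3.14, 0.0, 1.341]
wrist_force: [-7.6, 0.8, 3.0]
finger_gap: 11.4
finger_force: 60.0
```

>>> step_arm --series '[0,0,-2,0,1,0,0,-1,0,1,0,0,0,0,1]'

```text
clock: 10.25
eef_pos: [597.1, 123.9, 190.5]
eef_rot: [-3.14, 0.0, 1.341]
wrist_force: [-7.3, 1.3, 3.5]
finger_gap: 11.7
finger_force: 60.0
```

>>> step_arm --series '[0,0,-2,0,1,0,0,-2,0,1,0,0,0,0,1]'

```text
clock: 10.62
eef_pos: [596.8, 124.0, 186.1]
eef_rot: [-3.139, 0.0, 1.341]
wrist_force: [-9.1, 1.2, 1.3]
finger_gap: 11.7
finger_force: 60.0
```

>>> step_arm --series '[0,0,-2,0,1,0,0,-1,0,1,0,0,0,0,1]'

```text
clock: 11.0
eef_pos: [596.7, 124.0, 182.8]
eef_rot: [-3.138, 0.001, 1.341]
wrist_force: [-8.5, 2.1, -1.1]
finger_gap: 11.8
finger_force: 60.0
```

>>> step_arm --series '[0,0,-1,0,1,0,0,-1,0,1,0,0,0,0,1]'

```text
clock: 11.38
eef_pos: [596.7, 124.0, 180.8]
eef_rot: [-3.138, 0.001, 1.341]
wrist_force: [-7.7, 2.8, -2.0]
finger_gap: 11.6
finger_force: 60.0
```

>>> step_arm --series '[0,0,-1,0,1,0,0,-1,0,1,0,0,0,0,1]'

```text
clock: 11.75
eef_pos: [596.7, 123.9, 178.5]
eef_rot: [-3.138, 0.001, 1.341]
wrist_force: [-5.8, 1.7, -3.2]
finger_gap: 11.4
finger_force: 60.0
```

>>> step_arm --series '[0,0,-1,0,1,0,0,-1,0,1,0,0,0,0,1]'

```text
clock: 12.12
eef_pos: [596.7, 123.9, 176.1]
eef_rot: [-3.138, 0.001, 1.341]
wrist_force: [-5.0, 2.2, -6.9]
finger_gap: 11.9
finger_force: 60.0
```

>>> step_arm --series '[0,0,-1,0,1,0,0,0,0,1]'

```text
clock: 12.38
eef_pos: [596.7, 123.9, 175.6]
eef_rot: [-3.138, 0.001, 1.341]
wrist_force: [-7.5, 1.8, -2.4]
finger_gap: 11.7
finger_force: 60.0
```

>>> step_arm --series '[0,0,-1,0,1,0,0,0,0,1]'

```text
clock: 12.62
eef_pos: [596.9, 123.9, 175.0]
eef_rot: [-3.139, 0.0, 1.341]
wrist_force: [-7.5, 1.9, 0.2]
finger_gap: 11.7
finger_force: 60.0
```

>>> step_arm --series '[0,0,-0.5,0,1,0,0,0,0,1]'

```text
clock: 12.88
eef_pos: [596.9, 123.9, 174.9]
eef_rot: [-3.139, 0.0, 1.341]
wrist_force: [-8.3, 2.4, 3.3]
finger_gap: 11.6
finger_force: 60.0
```

>>> step_arm --series '[0,0,-1,0,1,0,0,0,0,1]'

```text
clock: 13.12
eef_pos: [596.9, 123.9, 174.8]
eef_rot: [-3.14, 0.0, 1.341]
wrist_force: [-11.8, 1.2, 10.4]
finger_gap: 11.5
finger_force: 60.0
```

>>> step_arm --series '[0,0,-1,0,1,0,0,0,0,1]'

```text
clock: 13.38
eef_pos: [597.0, 124.0, 174.7]
eef_rot: [-3.141, -0.0, 1.341]
wrist_force: [-15.5, -0.5, 16.8]
finger_gap: 12.0
finger_force: 60.0
```

>>> step_arm --series '[-0.5,0.1,1,0,1,-0.5,0.1,1,0,1,0,0,0,0,1]'

```text
clock: 13.75
eef_pos: [596.5, 124.0, 174.9]
eef_rot: [-3.141, 0.0, 1.341]
wrist_force: [-6.2, 1.0, 2.6]
finger_gap: 11.6
finger_force: 60.0
```

```bash
python3 look.py 6; sed -i "s/zb=t.*/zb=24/" rel.py; python3 rel.py 6|grep -v base
python3 - <<'E'
import cv2,numpy as np
w=np.load('wrist6.npz')['p'];s=np.load('side6.npz')['p']
cv2.imwrite('pics/c6.png',np.hstack([cv2.resize(w[130:290,240:400],(480,480),interpolation=2),cv2.resize(s[160:300,240:333],(319,480),interpolation=2)]))
E
```

```text
13.75 [596.45752336 123.98399597 174.94737345] [-3.14090820e+00  9.73416317e-05  1.34089751e+00] [-6.15198219  0.95917451  2.59836399] -13.172232138424512
wrist Lhandle 1693 x [-2.5  3.2  9. ] y [31.8 43.9 54.9] z [193.2 197.2 198.7] ang 89.7
wrist Rhandle 578 x [-2.5  3.1  9.2] y [-47.3 -40.9 -38. ] z [192.2 196.8 198.4] ang 0.3
wrist Lplate 129 x [-11.4  -2.9  -0.5] y [49.9 62.3 73.1] z [44.4 54.1 99.7] ang 75.6
wrist heldplate 85 x [-13.1  -5.9  -3.2] y [-15.8  11.9  19.1] z [51.  86.1 99.9] ang 7.0
wrist heldhook 755 x [-11.1  10.9  23.8] y [-2.4 10.4 25.2] z [109.4 132.5 135.5] ang 78.9
top Rhandle 23 x [-4.5  1.8  6.7] y [-59.8 -55.1 -50. ] z [193.3 195.8 199.3] ang 12.5
top Rplate 33 x [-14.2 -12.2  -0.3] y [-77.2 -66.4 -51. ] z [35.9 52.9 98.3] ang 41.2
side Rhandle 47 x [-5.1  0.2  6.8] y [-63.9 -54.7 -40.2] z [192.1 197.1 199. ] ang 0.5
side Lplate 81 x [-14.  -11.9 -11. ] y [26.6 49.7 62.7] z [35.7 70.4 99.6] ang 0.2
side Rplate 264 x [-16.5 -11.6  -0.8] y [-78.7 -59.6 -24.4] z [36.  64.5 99.2] ang 3.4
side heldplate 214 x [-16.6 -14.2 -11.2] y [-34.2  -6.8  19.8] z [29.7 65.2 99.4] ang 0.1
side heldhook 74 x [-13.4 -11.   23.4] y [-24.4 -10.2  29.3] z [109.1 123.3 135.8] ang 3.9
```

View pics/c6.png

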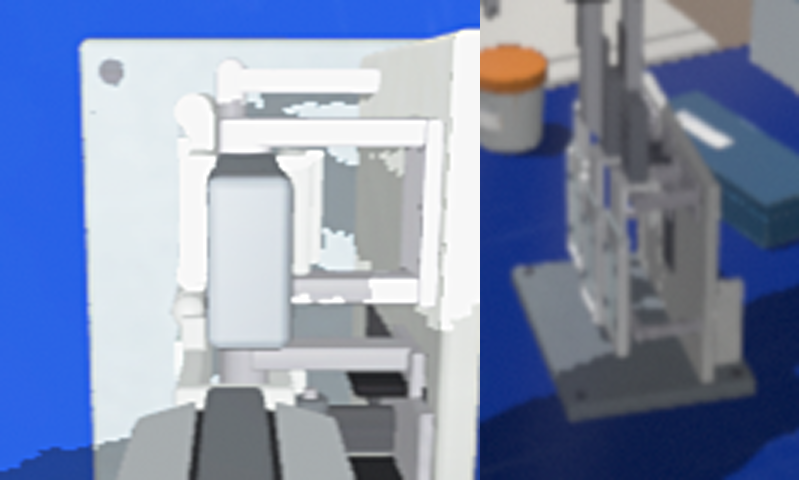

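The hook is down on the bar, which disappears under it at (237,375) in the wrist crop. Both neighbours hang undisturbed. I'll release now.

>>> step_arm --series '[-0.5,0.1,0.3,0,1,0,0,0,0,0.85,0,0,0,0,0.75,0,0,0,0,0.72,0,0,0,0,0.72,0,0,0,0,0.72]' --squeeze 10

```text
clock: 14.65
eef_pos: [596.2, 124.0, 175.3]
eef_rot: [3.141, -0.0, 1.341]
wrist_force: [-0.4, 0.2, -0.8]
finger_gap: 26.7
finger_force: 0.0
```

>>> step_arm --series '[0,0,5,0,0.72,0,0,10,0,0.72,0,0,15,0,0.72,0,0,25,0,0.72,0,0,35,0,0.72,0,0,35,0,0.72,-15,-20,15,0,0.6,-15,-30,5,0,0.6,-10,-30,0,0,0.6,0,-15,0,0,0.6,0,0,0,0,0.6,0,0,0,0,0.6]'

```text
clock: 16.15
eef_pos: [556.5, 29.7, 320.2]
eef_rot: [-3.141, -0.0, 1.341]
wrist_force: [-0.7, -0.3, -0.7]
finger_gap: 37.4
finger_force: 0.0
```

```bash
python3 look.py 7
python3 - <<'E'
from h import *
a=np.radians(-13.2);X=np.array([np.cos(a),np.sin(a)]);Y=np.array([-X[1],X[0]])
for n in('wrist7','side7','top7'):
    P=np.load(n+'.npz')['P'].reshape(-1,3);q=P[:,:2]-[596.9,122.2];x,y=q@X,q@Y
    for nm,y0 in(('L',47),('M',0),('R',-47)):
        m=(abs(x)<16)&(abs(y-y0)<20)&(P[:,2]>180)&(P[:,2]<205)
        if m.sum()>8:
            g=P[m,2];h=g>np.percentile(g,95)-5
            print(n,nm,m.sum(),'top',np.percentile(g,[50,95]).round(1),'x',np.percentile(x[m],[2,98]).round(1),'y',np.percentile(y[m],[2,98]).round(1))
w=np.load('wrist7.npz')['p'];s=np.load('side7.npz')['p']
cv2.imwrite('pics/c7.png',np.hstack([cv2.resize(w,(480,360))[:, :],cv2.resize(s[160:300,240:365],(320,360),interpolation=2)]))
E
```

```text
16.15 [556.5097396   29.68992737 320.18898474] [-3.14135426e+00 -1.11159101e-04  1.34123451e+00] [-0.69742082 -0.31434715 -0.72153706] -13.152923093381647
wrist7 L 650 top [197.1 198.5] x [-3.8  8.1] y [32.6 55.4]
wrist7 M 478 top [190.4 191.7] x [-5.7  6.2] y [-13.1  10.3]
wrist7 R 463 top [197.1 198.4] x [-3.4  8.4] y [-60.4 -37. ]
side7 L 80 top [192.  198.2] x [-5.6  5.9] y [29.4 54.7]
side7 M 60 top [188.9 191.7] x [-7.7  3.3] y [-15.8   9.7]
side7 R 95 top [192.4 198.8] x [-6.   5.9] y [-63.5 -39.6]
top7 L 60 top [196.  200.1] x [-5.8  5.9] y [34.8 58. ]
top7 M 17 top [190.2 193.4] x [-8.   2.4] y [ 5.2 11.7]
```

View pics/c7.png

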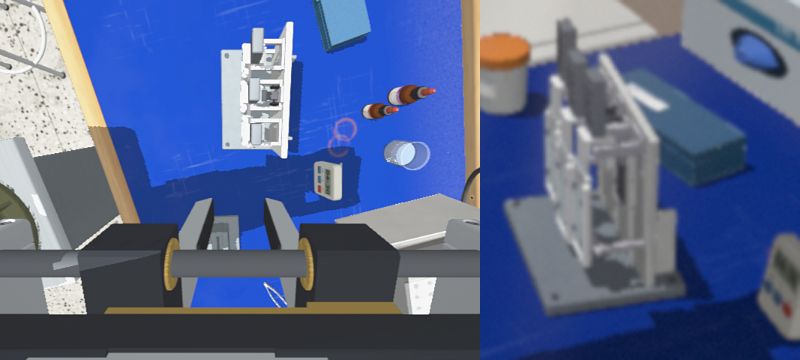

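The carrier sits level between its neighbours, with the middle handle at (257,90) in the wrist half. Its handle top is 6.7 mm below theirs. That puts the hook roof at about 133.5 mm, the same height as the bar top I measured, so it is fully home. Both neighbours are still hung and the gripper is clear.

```bash
python3 -c "
from cell import manip
print(manip.sign_off())"
```

```text
the job is handed in; nothing more can be done
None
```

The carrier now hangs on the middle bar, pressed down to a hard stop at about 17 N and released; both neighbours are still hung, the arm is clear, and I handed the job in at about 16 s. I judged it fully home from that stop and the measured heights; I never read the catch value.

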